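# Turn the lacquered caddy onto its drying peg

## Task

The dark wooden caddy standing mouth up on the felt pad is ready to dry: turn it upside down onto the peg of the empty drying stand, lowering it gently (no dropping) until its rim sits flat and fully home on the peg's shoulder, and let go. You may tip it over on the felt first. Leave the caddy on the other stand, the bowl, the tin, the brush and the seed-shaped boxes where they are.

Things in the scene. Friction and masses are not known exactly. Their poses are not given: they have to be found in the camera images.
- caddy_mid (a point): Dark wooden caddy: a hollow octagonal vessel, 60 mm across flats, 110 tall, about 0.25 kg, first standing mouth up on the pad. Point: its centre, half-way up; +z runs along its axis out of the mouth, +x, +y and every 45 degrees between go out through flats. Pushed slowly near its top, square to a flat, it tips over and falls onto the far flat; lying on a flat it does not roll.
- caddy_mouth (a point): Centre of the caddy's mouth, level with the rim, 55 mm from its centre; +z points out. The mouth is an octagonal hole, 28 mm across flats, in a flat rim plate 6 mm thick and 60 mm across, of lighter wood. Inside, the hollow is 50 mm wide and 104 mm deep counted from the rim.
- pad: Fixed grey felt pad, 260 (x) x 280 (y) mm, 4 mm thick, with room on and around it for the caddy to lie down in any direction; origin at the centre of its underside, z up.
- stand_free: The empty drying stand: fixed block of mid-brown wood, 110 x 110 x 20 mm; origin at the centre of its underside on the table, z up. It carries an upright peg with a shoulder (see the next point). With the caddy fully home on it, the caddy's centre is 83 mm above the table.
- peg_nominal (a point): Point on the empty stand's centre line at peg-top height, 98 mm above the table. The real peg (aluminium, 20 mm thick, flat top chamfered to 16 mm) was set by hand: its axis is up to 12 mm off in x and 12 mm in y of the block, unreported; find it by touch or sight. Round its foot is a flat shoulder, 50 mm wide, its top 28 mm above the table: the caddy's rim rests there.
- stand_used: The second stand, the same but of pale wood, fixed, with the neighbouring caddy already upside down on its peg; origin at the centre of its underside on the table.
- neighbour_mid (a point): Bystander: a lighter caddy of the same size, loose, upside down on the other stand's peg; its centre, +z out of the mouth (down).
- bowl: Bystander: loose white bowl, 150 mm across, 65 mm tall; origin at the centre of its underside.
- tin: Bystander: loose yellow polish tin, 72 mm in diameter, 70 mm tall; origin at the centre of its underside.
- brush: Bystander: loose brush lying on the table at the far side; origin under its middle.
- kernel0: Bystander: loose seed-shaped wooden box, about 105 x 50 x 22 mm, lying flat on the table; origin at the centre of its underside.
- kernel1: Bystander: loose seed-shaped wooden box, about 105 x 50 x 22 mm, lying flat on the table; origin at the centre of its underside.
- kernel2: Bystander: loose seed-shaped wooden box, about 105 x 50 x 22 mm, lying flat on the table; origin at the centre of its underside.
Things that resemble listed ones, but are neither listed nor needed, are in the scene too. Leave any purple look-alike of the part that bears caddy_mid alone. Leave any purple look-alike of the stand_free alone.

How it is judged:
At the end, for the whole second after the job is handed in: The caddy is upside down on the empty stand's peg, its axis within about 0.08 rad of vertical, its centre 79 to 86.5 mm above the stand's underside (83 mm when the rim is on the shoulder), within 25 mm of the stand's centre line, and at rest (below 0.02 m/s) (angle between caddy_mid's own z axis and vertical above 3.06 rad and z of caddy_mid in the frame of stand_free between 0.079 and 0.0865 m and horizontal distance between caddy_mid and stand_free below 0.025 m and linear speed of caddy below 0.02 m/s); the robot touches nothing.
It fails at once if the caddy is dropped or slammed onto the stand: it moves faster than 0.45 m/s within 60 mm of the stand's centre line and less than 150 mm above the table (horizontal distance between caddy_mid and stand_free below 0.06 m and height (world z) of caddy_mid below 0.15 m and linear speed of caddy above 0.45 m/s).
It fails at once if the neighbouring caddy is moved by more than 20 mm (distance of neighbour_mid from where it was at the start of the episode above 0.02 m).
It fails at once if a bystander (bowl, tin, brush or a seed-shaped box) is moved by more than 40 mm (distance of any of bowl, kernel0, kernel1, kernel2, tin, brush from where it was at the start of the episode above 0.04 m).
It fails at once if the caddy falls off the work surface (height (world z) of caddy_mid below -0.02 m).
It also fails if it takes over 70 s, if anything falls off the work surface, if the arm or the gripper's body presses on something with over 40 N, if the wrist force passes 120 N, or if a joint passes its speed limit or range.

## Robot

A 6-joint arm with a two-finger parallel gripper is mounted at the origin on the work surface. World frame = base frame: x ahead of the robot, y to its left, z up, the work surface at z = 0. Lengths are in m, angles in rad, forces in N, time in s.
With the tool pointing down it reaches from about 0.275 to 0.75 m from the base axis. Payload 10.2 kg.
Tool frame: the origin (TCP) lies midway between the tips of the shut fingers; the grasp point (between the pads) lies 19 mm behind it (manip.grip_point_offset is the distance from the TCP to the grasp point, in m); z points along the fingers, y is the line along which they close (so a half turn about z gives the same grasp; the last joint's range is limited). The gripper opens to 88 mm and grips with 3 to 60 N. Pads are 18 mm wide; open, the fingers measure 123 mm over their backs; the gripper's body (75 mm by 187 mm) begins 45 mm behind the grasp point.
Start: joints at [0.959, 0.313, 1.498, -0, 1.331, -0.223], TCP at [0.199, 0.486, 0.239] pointing down, gripper open.
Joint ranges: [-2.94, 2.94], [-0.97, 2.17], [0.19, 2.56], [-1.23, 4.37], [0.02, 3.11], [-2.88, 2.88]. Speed limits (rad/s): [2.39, 2.39, 3.01, 3.14, 3.14, 3.14].

## Interface

Orientations are given as a 3x3 rotation matrix whose columns are the frame's x, y, z axes.
In Python, from station import manip gives the robot as it stands. Calls block until the motion is done:
- manip.reach(position, orientation): joint-space move of the TCP to a pose.
- manip.move_straight(position, rotation=None, v=0.15, force_limit=None): straight line of the TCP; rotation=None keeps the orientation; v is the mean speed in m/s. With force_limit (N) it stops when the force on the tool has changed by that much, and returns True; else False.
- manip.set_joints(angles): joint-space move.
- manip.open_gripper() and manip.grab(effort=None): open the fingers fully, or close them until they stop; effort is the grip in N (None keeps the last).
- manip.sleep(seconds).
- manip.ik(position, orientation): joint angles nearest the present ones, or None.
- manip.read_state(): the state.
- manip.camera(name): name is "scene" or "top"; returns a dict with "color" (400x640x3 uint8, red, green, blue), "range_z" (400x640 float32, m along the optical axis (not along the pixel's ray), 0 where there is no reading), "intrinsics" (3x3 intrinsics, pixels), "rvec" (rotation vector, rad) and "tvec" (3), from world to camera coordinates, as OpenCV has them. Camera axes: x right, y down, z forward; pixel columns grow to the right and rows downward; lengths in m; the calibration is good to about 2 mm. A picture is of the moment at which its call begins.
A pose or a line that the arm cannot do raises manip.MotionError and nothing moves.
- manip.close_job(): hands the job in; it is judged then, once.
The state is a dict: "clock": time; "qpos": joint angles; "qd": joint speeds; "effort": joint torques, N m; "eef_pos": TCP position; "orientation": TCP orientation; "contact_force": force on the tool from outside, world axes, zero at the start; "ft_torque": the same for the moment, N m; "opening": finger opening in m; "grasp_force": force on a finger pad.
Only numpy, scipy, OpenCV 4.12 (cv2) and the standard library are available. Lean on these libraries where they do the work, as an engineer would, in place of code of your own. Each camera call takes 0.05 s, during which the arm holds its last target. There are 200 camera calls.

## Working session

There is one attempt and no reset: what is moved stays moved. The work goes in short steps, each a Python script; the robot and the scene stay as the last script left them, time stands still between calls to the robot, and variables do not carry over. Pictures are saved under pics/ and viewed, at most 10 in all, crops included, and the job is handed in when it is done.

```bash
mkdir -p pics; cat > h.py <<'E'
import numpy as np, cv2, pickle
from station import manip
def shot(name,fn=None):
    c=manip.camera(name)
    if fn: cv2.imwrite('pics/'+fn,c['color'][:,:,::-1])
    return c
def cloud(c):
    K=c['intrinsics'];R=cv2.Rodrigues(np.array(c['rvec'],float))[0];t=np.array(c['tvec'],float).ravel()
    z=c['range_z'];v,u=np.mgrid[:z.shape[0],:z.shape[1]]
    P=np.stack([(u-K[0,2])/K[0,0]*z,(v-K[1,2])/K[1,1]*z,z],-1)
    W=(P-t)@R
    W[z==0]=np.nan
    return W
E
python3 - <<'E'
from h import *
for n in('scene','top'):
    c=shot(n,n+'0.png');pickle.dump(c,open(n+'0.pkl','wb'))
    R=cv2.Rodrigues(np.array(c['rvec'],float))[0];print(n,-R.T@np.array(c['tvec']).ravel(),R[2])
E
```

```text
scene [1.07870024 0.81086348 0.88434867] [-0.39379928 -0.69458445 -0.60205861]
top [ 0.49029697 -0.07551106  1.33941238] [ 0.06086532  0.01737624 -0.99799473]
```

View pics/scene0.png

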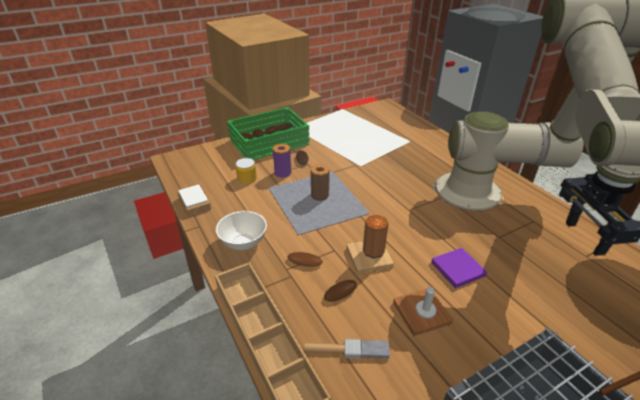

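View pics/top0.png

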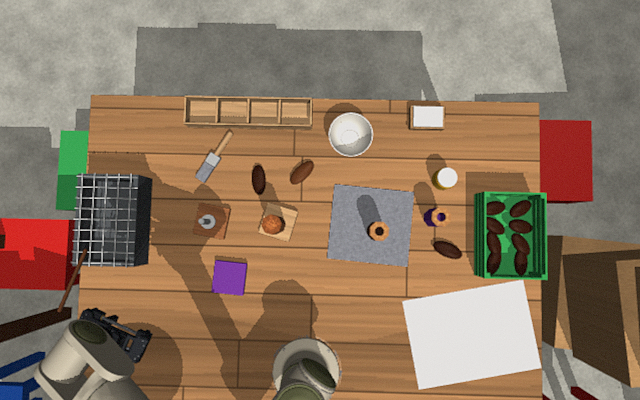

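The top view shows the dark caddy at about (378,231) on the pad, the empty stand at (211,221) with its peg at (207,221), and the used stand at (277,223). Purple decoys sit at (437,217) and (230,277). Next I'll measure the caddy, peg and stand.

```bash
python3 - <<'E'
from h import *
c=pickle.load(open('top0.pkl','rb'));W=cloud(c)
s=pickle.load(open('scene0.pkl','rb'));S=cloud(s)
def near(W,ctr,r,z0,z1):
    d=np.hypot(W[...,0]-ctr[0],W[...,1]-ctr[1]);return (d<r)&(W[...,2]>z0)&(W[...,2]<z1)
for nm,px in dict(caddy=(378,231),peg=(207,221),used=(272,224),purple=(433,217),k=(447,249),pad=(345,200),bowl=(350,135)).items():
    print(nm,W[px[1],px[0]].round(4))
def rect(m,W):
    P=W[m];r=cv2.minAreaRect(P[:,:2].astype(np.float32)*1000);return len(P),P.mean(0).round(4),np.round(np.array(r[0]),1),np.round(r[1],1),round(r[2],1)
cc=W[231,372][:2]
for z0,z1 in((.105,.125),):print('rim',cc,rect(near(W,cc,.06,z0,z1),W))
pc=W[221,207][:2]
print('pegtop',rect(near(W,pc,.05,.09,.108),W))
print('shoulder+',rect(near(W,pc,.05,.024,.034),W))
print('block',rect(near(W,pc,.09,.014,.034),W))
print('blockS',rect(near(S,pc,.09,.014,.034),S),'pegS',rect(near(S,pc,.05,.04,.105),S), 'pegtopS',rect(near(S,pc,.05,.094,.105),S))
print('rimS',rect(near(S,cc,.06,.109,.125),S))
print('padz',np.nanmedian(W[190:200,340:350,2]),'tablez',np.nanmedian(W[290:300,340:380,2]))
m=near(W,W[240,340][:2],.3,.0025,.0075);
K=c['color'].astype(int)
g=(abs(K[...,0]-K[...,2])<30)&m; g[:180]=0;g[270:]=0;g[:,:320]=0;g[:,420:]=0
print('pad',rect(g,W))
o=[c['color'][205:257,350:405],c['color'][195:247,180:235]]
o=[cv2.resize(i,None,fx=7,fy=7,interpolation=cv2.INTER_CUBIC) for i in o]
cv2.imwrite('pics/crop1.png',np.hstack(o)[:,:,::-1])
E
```

```text
caddy [ 0.4825 -0.2368  0.0102]
peg [0.5034 0.3391 0.0643]
used [0.4977 0.1102 0.1379]
purple [ 0.5316 -0.3993  0.1086]
k [ 0.427  -0.4692  0.0246]
pad [ 0.5875 -0.1213  0.0058]
bowl [ 0.8171 -0.1345  0.0051]
rim [ 0.48273643 -0.20489078] (240, array([ 0.4828, -0.2277,  0.1131]), array([ 483.3, -229.3]), array([57.3, 61.1]), 1.2)
pegtop (30, array([0.5015, 0.3466, 0.0965]), array([501. , 346.8]), array([16.3, 16.6]), 0.6)
shoulder+ (120, array([0.5038, 0.3406, 0.0275]), array([505.6, 331.7]), array([82.6, 86.7]), 74.2)
block (932, array([0.5046, 0.3365, 0.0203]), array([504.6, 338.8]), array([110.8, 109.6]), 80.0)
blockS (1387, array([0.5138, 0.3472, 0.0209]), array([506.4, 341. ]), array([112.2, 111.7]), 80.0) pegS (169, array([0.5076, 0.3526, 0.0748]), array([504.9, 350.9]), array([18.2, 20. ]), 46.8) pegtopS (41, array([0.5044, 0.35  , 0.0974]), array([504.4, 350.8]), array([17.4, 16.8]), 46.8)
rimS (150, array([ 0.4864, -0.2241,  0.1134]), array([ 484.1, -225.9]), array([69.1, 58.8]), 41.2)
padz 0.002640114488612297 tablez -0.0010679591283840816
pad (2948, array([ 0.5051, -0.2084,  0.0045]), array([ 503.6, -210.3]), array([279.1, 258.2]), 85.5)
```

View pics/crop1.png

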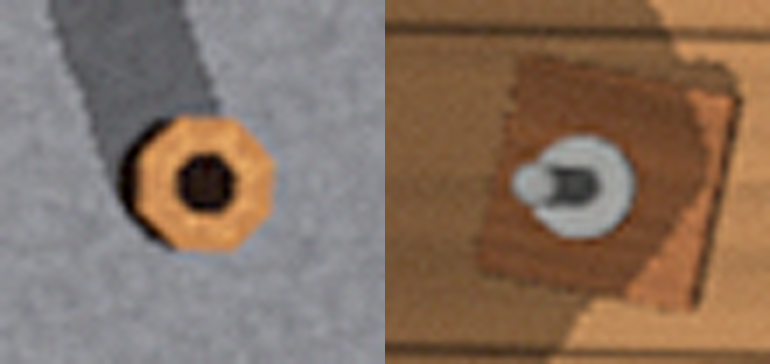

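The crop shows the octagonal rim centred at about (378,231). The peg leans left of its shoulder only because of parallax. Next I'll get the octagon's yaw, refine the positions and check IK for a horizontal-tool grasp, which can be flipped about the tool axis.

```bash
cat >> h.py <<'E'
def Rh(az,tilt=0,up=1):
    """tool z: azimuth az, pitched down by tilt; closing axis horizontal; up=±1 chooses the roll"""
    z=np.array([np.cos(az)*np.cos(tilt),np.sin(az)*np.cos(tilt),-np.sin(tilt)])
    y=up*np.array([-np.sin(az),np.cos(az),0]);return np.stack([np.cross(y,z),y,z],1)
def tcp(g,R): return np.array(g)+R[:,2]*manip.grip_point_offset
E
python3 - <<'E'
from h import *
from scipy.optimize import minimize
c=pickle.load(open('top0.pkl','rb'))
K=c['intrinsics'];R=cv2.Rodrigues(np.array(c['rvec'],float))[0];t=np.array(c['tvec'],float).ravel()
def atz(u,v,z):
    d=R.T@np.linalg.solve(K,[u,v,1]);o=-R.T@t;return (o+d*(z-o[2])/d[2])[:2]
im=c['color'][205:257,350:405].astype(float); m=(im[...,0]-im[...,2])
f=8;M=cv2.resize(m,None,fx=f,fy=f,interpolation=cv2.INTER_CUBIC)
B=(M>50).astype(np.uint8)
cn,_=cv2.findContours(B,cv2.RETR_CCOMP,cv2.CHAIN_APPROX_NONE)
for k in sorted(cn,key=len)[-2:]:
    p=np.array([atz(350+(a+.5)/f-.5,205+(b+.5)/f-.5,.114) for a,b in k[:,0]])
    def cost(x):
        a=x[2]+np.arange(8)*np.pi/4
        d=((p-x[:2])@np.array([np.cos(a),np.sin(a)])).max(1)-x[3];return (d**2).mean()
    b=min((minimize(cost,[*p.mean(0),a0,.03],method='Nelder-Mead',options=dict(xatol=1e-7,fatol=1e-14,maxiter=4000)) for a0 in(0,.2,.4,.6)),key=lambda r:r.fun)
    print(len(k),b.x, np.degrees(b.x[2]),b.fun**.5)
print(manip.grip_point_offset)
q0=manip.read_state()['qpos']
for nm,g in(('pick',[.4835,-.228,.062]),('place',[.5025,.348,.083]),('place+',[.5025,.348,.165])):
  for az in np.radians(range(-90,91,15)):
    for tl in(0,.3,.6):
     r=[]
     for up in(1,-1):
      Ro=Rh(az,tl,up);q=manip.ik(tcp(g,Ro),Ro);r.append(None if q is None else np.round(q,2).tolist())
     if any(r): print(nm,round(np.degrees(az)),tl,r)
E
```

```text
187 [ 0.50631984 -0.2781912   0.00539659  0.05467307] 0.30920204853650296 0.008513641946479196
450 [ 0.48389884 -0.2264821   0.76781671  0.03048834] 43.99265700055731 0.000445232976081515
0.0187
pick -75 0 [[-0.29, 0.95, 1.97, 4.17, 1.45, 1.38], [-0.29, 0.95, 1.97, 4.17, 1.45, -1.77]]
pick -75 0.3 [[-0.31, 0.77, 2.01, 4.27, 1.09, 1.23], [-0.31, 0.77, 2.01, 4.27, 1.09, -1.91]]
pick -60 0 [[-0.4, 0.94, 2.11, 3.79, 1.5, 1.51], [-0.4, 0.94, 2.11, 3.79, 1.5, -1.63]]
pick -60 0.3 [[-0.42, 0.74, 2.15, 3.84, 1.07, 1.4], [-0.42, 0.74, 2.15, 3.84, 1.07, -1.74]]
pick -60 0.6 [[-0.46, 0.58, 2.12, 4.02, 0.64, 1.16], [-0.46, 0.58, 2.12, 4.02, 0.64, -1.98]]
pick -45 0 [[-0.56, 0.94, 2.22, 3.36, 1.6, 1.58], [-0.56, 0.94, 2.22, 3.36, 1.6, -1.57]]
pick -45 0.3 [[-0.57, 0.73, 2.26, 3.37, 1.12, 1.53], [-0.57, 0.73, 2.26, 3.37, 1.12, -1.61]]
pick -45 0.6 [[-0.59, 0.55, 2.21, 3.43, 0.6, 1.44], [-0.59, 0.55, 2.21, 3.43, 0.6, -1.7]]
pick -30 0 [[-0.77, 0.96, 2.28, 2.9, 1.66, 1.55], [-0.77, 0.96, 2.28, 2.9, 1.66, -1.59]]
pick -30 0.3 [[-0.76, 0.73, 2.31, 2.9, 1.17, 1.6], [-0.76, 0.73, 2.31, 2.9, 1.17, -1.54]
[... 6969 characters left out ...]
1, 2.03, 1.94, 0.98, 2.15], [0.11, 0.51, 2.03, 1.94, 0.98, -0.99]]
place+ 60 0.6 [[0.16, 0.42, 1.94, 1.52, 0.69, 2.6], [0.16, 0.42, 1.94, 1.52, 0.69, -0.54]]
place+ 75 0 [[0.02, 0.72, 1.92, 1.82, 1.43, 2.06], [0.02, 0.72, 1.92, 1.82, 1.43, -1.08]]
place+ 75 0.3 [[0.05, 0.57, 1.91, 1.62, 1.15, 2.27], [0.05, 0.57, 1.91, 1.62, 1.15, -0.87]]
place+ 75 0.6 [[0.11, 0.48, 1.83, 1.3, 0.93, 2.61], [0.11, 0.48, 1.83, 1.3, 0.93, -0.53]]
place+ 90 0 [[0.01, 0.78, 1.76, 1.57, 1.57, 2.18], [0.01, 0.78, 1.76, 1.57, 1.57, -0.96]]
place+ 90 0.3 [[0.03, 0.65, 1.75, 1.38, 1.33, 2.34], [0.03, 0.65, 1.75, 1.38, 1.33, -0.8]]
place+ 90 0.6 [[0.08, 0.55, 1.7, 1.12, 1.15, 2.58], [0.08, 0.55, 1.7, 1.12, 1.15, -0.56]]
```

The caddy is at about (0.484, -0.227) with flats facing along about -1°+45k. The peg is near (0.502, 0.348). A horizontal grip close to the table is risky for the wrist, so I'll tip the caddy towards +x first and then pick it up with a leaning tool.

```bash
python3 - <<'E'
from h import *
D=np.array([[1,0,0],[0,-1,0],[0,0,-1.]])
st=manip.read_state();o=st['orientation']
if o[:,1][1]>0 and False: pass
cand=[D,D@np.diag([-1,-1,1])]
q=st['qpos']
c=[(abs(np.array(manip.ik([.40,-.227,.25],R))-q).max(),i) for i,R in enumerate(cand) if manip.ik([.40,-.227,.25],R) is not None]
R=cand[min(c)[1]];print(c)
manip.grab(5)
manip.move_straight(st['eef_pos']+np.array([0,0,.06]))
manip.reach([.40,-.227,.25],R)
manip.move_straight([.40,-.227,.094],v=.15)
manip.move_straight([.435,-.227,.094],v=.08)
manip.move_straight([.502,-.2275,.094],v=.04)
manip.sleep(.5)
print(manip.read_state()['contact_force'],manip.read_state()['clock'])
shot('scene','s1.png')
manip.move_straight([.44,-.227,.094],v=.1);manip.move_straight([.42,-.227,.25],v=.2)
manip.sleep(.2)
c=shot('top','t1.png');pickle.dump(c,open('t1.pkl','wb'))
W=cloud(c);m=(W[...,2]>.045)&(W[...,2]<.085)&(W[...,0]>.45)&(W[...,0]<.72)&(abs(W[...,1]+.227)<.09)
P=W[m];print(len(P),P.mean(0),cv2.minAreaRect((P[:,:2]*1000).astype(np.float32)),np.median(P[:,2]))
a=cv2.imread('pics/s1.png')[130:260,220:420];b=cv2.imread('pics/t1.png')[150:280,300:500]
cv2.imwrite('pics/c2.png',cv2.resize(np.hstack([a,b]),None,fx=2,fy=2,interpolation=cv2.INTER_CUBIC))
E
```

```text
[(np.float64(1.7304341295989332), 0), (np.float64(2.1192188614171488), 1)]
[-0.42234457 -0.1710535   0.98603004] 8.6833
573 [ 0.56957208 -0.22899173  0.05832691] ((570.2518920898438, -230.13021850585938), (59.601932525634766, 109.78465270996094), 88.63467407226562) 0.059591757197181384
```

View pics/c2.png

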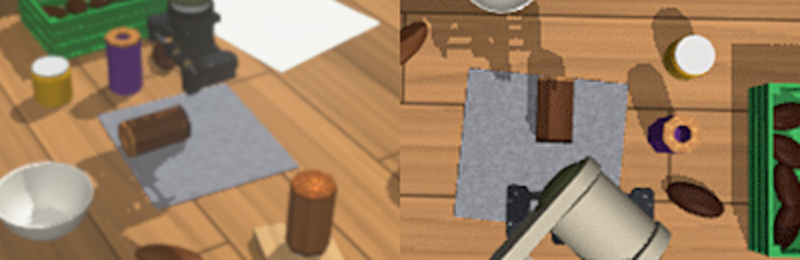

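The caddy lies on the pad along x with its mouth towards +x, centred at (0.570, -0.2295), and its top is at 60 mm plus the pad thickness, as expected. Now I'll grasp it with the tool leaning 0.3 rad, lift it and check the IK for the placing pose.

```bash
python3 - <<'E'
from h import *
t=.3;az=np.radians(-1.37);R=Rh(az,np.pi/2-t,-1)
d=np.array([np.cos(az),np.sin(az),0])
g=np.array([.570,-.2295,.034])-.008*d-.004*R[:,2]
T=tcp(g,R)
manip.open_gripper()
manip.reach(T-.13*R[:,2],R)
manip.move_straight(T-.05*R[:,2],v=.12)
print('hit',manip.move_straight(T,v=.06,force_limit=8))
manip.grab(30);s=manip.read_state();print(s['opening'],s['grasp_force'],s['eef_pos']-T,s['clock'])
manip.move_straight(T+[0,0,.05],v=.08)
manip.move_straight(T+[-.05,0,.32],v=.2)
s=manip.read_state();print(s['opening'],s['grasp_force'],s['qpos'].round(2) if hasattr(s['qpos'],'round') else s['qpos'],s['clock'])
shot('scene','s3.png')
for az in(20,30,40):
  for up in(1,-1):
    for z in(.091,.2,.3):
      Rp=Rh(np.radians(az),t,up);q=manip.ik(tcp([.5027,.3488,z],Rp),Rp);print(az,up,z,None if q is None else np.round(q,2))
E
```

```text
hit False
0.06007248640865576 29.997134677832946 [ 5.52034649e-05 -1.68344439e-04  1.74584649e-04] 14.9833
0.059949520707988126 29.997580797644332 [-0.71  0.2   1.41  0.2   1.3   0.85] 17.2833
20 1 0.091 [0.45 0.68 2.08 3.27 0.89 1.52]
20 1 0.2 [0.45 0.4  2.07 3.31 0.61 1.46]
20 1 0.3 [0.45 0.2  1.99 3.45 0.34 1.31]
20 -1 0.091 [ 0.45  0.68  2.08  3.27  0.89 -1.62]
20 -1 0.2 [ 0.45  0.4   2.07  3.31  0.61 -1.68]
20 -1 0.3 [ 0.45  0.2   1.99  3.45  0.34 -1.83]
30 1 0.091 [0.35 0.67 2.11 2.94 0.92 1.65]
30 1 0.2 [0.35 0.39 2.1  2.86 0.63 1.75]
30 1 0.3 [0.35 0.18 2.02 2.67 0.36 1.97]
30 -1 0.091 [ 0.35  0.67  2.11  2.94  0.92 -1.5 ]
30 -1 0.2 [ 0.35  0.39  2.1   2.86  0.63 -1.4 ]
30 -1 0.3 [ 0.35  0.18  2.02  2.67  0.36 -1.17]
40 1 0.091 [0.26 0.67 2.11 2.62 0.95 1.76]
40 1 0.2 [0.26 0.39 2.1  2.46 0.71 1.98]
40 1 0.3 [0.26 0.18 2.02 2.15 0.51 2.36]
40 -1 0.091 [ 0.26  0.67  2.11  2.62  0.95 -1.39]
40 -1 0.2 [ 0.26  0.39  2.1   2.46  0.71 -1.16]
40 -1 0.3 [ 0.26  0.18  2.02  2.15  0.51 -0.79]
```

View pics/s3.png

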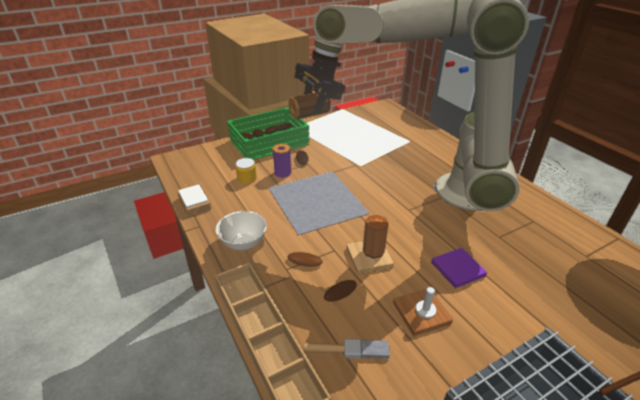

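The caddy is held firmly with the opening at 60 mm. Next I'll flip the wrist while high, swing over to the stand and check the alignment above the peg.

```bash
python3 - <<'E'
from h import *
t=.3;q=np.array(manip.read_state()['qpos'])
Rp=Rh(np.radians(30),t,1);np.save('Rp.npy',Rp)
a=q.copy();a[3:]=[2.67,.36,1.97]
manip.set_joints(a);print(manip.read_state()['eef_pos'])
T=tcp([.5027,.3488,.30],Rp);qp=np.array(manip.ik(T,Rp));print(qp.round(2))
b=qp.copy();b[0]=-.5
manip.set_joints(b);print(manip.read_state()['eef_pos'])
manip.set_joints(qp);print(manip.read_state()['eef_pos'])
manip.move_straight(tcp([.5027,.3488,.2],Rp),v=.12)
manip.sleep(.3)
s=manip.read_state();print(s['eef_pos'],s['opening'],s['clock'],s['contact_force'])
for n in('scene','top'):
    c=shot(n,n+'4.png');pickle.dump(c,open(n+'4.pkl','wb'))
a=cv2.imread('pics/scene4.png')[200:350,330:530];b=cv2.imread('pics/top4.png')[150:300,130:330]
cv2.imwrite('pics/c4.png',cv2.resize(np.hstack([a,b]),None,fx=2,fy=2,interpolation=cv2.INTER_CUBIC))
E
```

```text
[ 0.64744079 -0.35084404  0.64394934]
[0.35 0.18 2.02 2.67 0.36 1.97]
[ 0.61070676 -0.15566511  0.29556154]
[0.51863743 0.35712274 0.29448878]
[0.51821112 0.35777607 0.19493341] 0.05977144000249349 24.0333 [-0.15406181  0.28499607 -2.65218692]
```

View pics/c4.png

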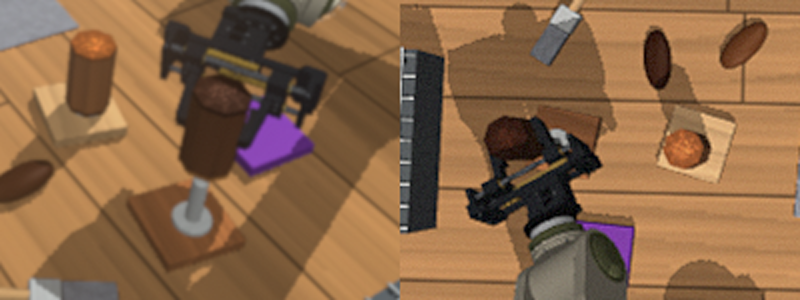

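The flipped caddy hangs mouth down above the peg at crop (210,130), with the peg at (195,200) and a little to the left. I'll measure caddy against peg in the same camera, using depth fits with the known sizes.

```bash
cat > fit.py <<'E'
from h import *
from scipy.optimize import least_squares
def caddyfit(c,zlo,zhi,c0=(.504,.35)):
    W=cloud(c);I=c['color'].astype(int)
    m=(np.hypot(W[...,0]-c0[0],W[...,1]-c0[1])<.05)&(W[...,2]>zlo)&(W[...,2]<zhi)&(I[...,0]-I[...,2]>15)
    m=cv2.erode(m.astype(np.uint8),np.ones((3,3)))>0
    P=W[m]
    side=P[:,2]<P[:,2].max()-.012
    S=P[side];a=np.radians(30)+np.arange(8)*np.pi/4;N=np.stack([np.cos(a),np.sin(a)])
    f=lambda x:((S[:,:2]-x[:2]-np.outer(S[:,2]-S[:,2].mean(),x[2:4]))@N).max(1)-.030
    r=least_squares(f,[*c0,0,0],loss='soft_l1',f_scale=.002)
    top=P[P[:,2]>np.percentile(P[:,2],99)-.006]
    return len(S),r.x.round(4),'zmid',S[:,2].mean().round(3),'rms',np.sqrt(np.mean(r.fun**2)).round(4),'top',top.mean(0).round(4),len(top)
def pegfit(c,c0=(.503,.349)):
    W=cloud(c);m=(np.hypot(W[...,0]-c0[0],W[...,1]-c0[1])<.022)&(W[...,2]>.045)&(W[...,2]<.09)
    S=W[m];r=least_squares(lambda x:np.hypot(*(S[:,:2]-x).T)-.010,c0,loss='soft_l1',f_scale=.002)
    return len(S),r.x.round(4),np.sqrt(np.mean(r.fun**2)).round(4)
E
python3 - <<'E'
from fit import *
a=pickle.load(open('scene0.pkl','rb'));b=pickle.load(open('scene4.pkl','rb'))
print('peg',pegfit(a),pegfit(b));print(caddyfit(b,.142,.27))
print('pegtop cam', pegfit(pickle.load(open('top0.pkl','rb'))))
# pixel test: predicted image column of the vertical axes
K=b['intrinsics'];rv,tv=np.array(b['rvec'],float),np.array(b['tvec'],float)
I=b['color'].astype(int)
for v in(262,270,275,280,296,300): print(v,I[v,405:465].sum(1).tolist())
pr=lambda x,y,z:cv2.projectPoints(np.array([[x,y,z]],float),rv,tv,K,None)[0].ravel().round(1)
print(pr(.5027,.3488,.098),pr(.5027,.3488,.03),pr(.5027,.3488,.137),pr(.5027,.3488,.247))
E
```

```text
peg (100, array([0.5027, 0.3487]), np.float64(0.001)) (101, array([0.5026, 0.3484]), np.float64(0.0011))
(711, array([ 0.5066,  0.3515, -0.0037,  0.0021]), 'zmid', np.float64(0.193), 'rms', np.float64(0.0011), 'top', array([0.511 , 0.3547, 0.245 ]), 375)
pegtop cam (27, array([0.5018, 0.3479]), np.float64(0.0006))
262 [390, 340, 316, 350, 402, 429, 436, 430, 426, 426, 419, 405, 368, 300, 244, 199, 152, 120, 118, 120, 124, 122, 124, 127, 131, 133, 134, 133, 134, 133, 137, 134, 135, 132, 136, 132, 136, 134, 130, 133, 136, 132, 135, 134, 134, 133, 127, 133, 137, 130, 131, 129, 127, 123, 134, 203, 308, 379, 396, 396]
270 [411, 415, 421, 424, 425, 422, 422, 416, 391, 345, 312, 338, 390, 423, 416, 349, 199, 120, 126, 124, 126, 126, 127, 132, 133, 135, 135, 135, 134, 135, 136, 134, 136, 137, 132, 132, 132, 132, 138, 138, 137, 139, 136, 128, 115, 112, 119, 120, 120, 117, 142, 238, 342, 392, 397, 396, 395, 395, 394, 396]
275 [400, 400, 401, 403, 406, 409, 412, 420, 421, 422, 421, 422, 417, 381, 295, 174, 120, 123, 124, 128, 128, 129, 131, 133, 134, 134, 135, 132, 138, 136, 136, 140, 135, 133,
[... 401 characters left out ...]
398, 399, 398, 391, 382, 369, 347]
296 [238, 240, 245, 247, 243, 241, 238, 234, 235, 235, 238, 238, 239, 237, 234, 226, 228, 232, 236, 247, 272, 301, 322, 337, 348, 355, 359, 345, 308, 273, 293, 355, 409, 415, 397, 356, 315, 310, 358, 399, 419, 421, 420, 420, 426, 425, 419, 406, 401, 401, 402, 407, 409, 408, 409, 400, 380, 354, 309, 281]
300 [228, 229, 230, 236, 243, 249, 249, 244, 242, 238, 233, 234, 234, 240, 252, 275, 297, 314, 304, 283, 299, 322, 335, 347, 355, 352, 337, 291, 241, 223, 223, 231, 241, 282, 360, 410, 420, 415, 400, 358, 312, 308, 355, 398, 418, 418, 417, 420, 422, 425, 416, 408, 402, 385, 346, 298, 273, 268, 270, 273]
[430.6 289.6] [426.1 307.7] [433.3 278.6] [441.7 244.4]
```

The offset of the caddy from the peg is (+4, +3) mm. This agrees with my deliberate 4 mm grip offset, which predicts (3.3, 1.9). I'll correct for it and lower with a force limit.

```bash
python3 - <<'E'
from fit import *
Rp=np.load('Rp.npy');x,y=.5027-.0038,.3488-.0026
go=lambda z,**k:manip.move_straight(tcp([x,y,z],Rp),**k)
go(.2,v=.05)
h=False
for z in(.15,.12,.097):
    h=go(z,v=.04,force_limit=5);s=manip.read_state()
    print(z,h,(s['eef_pos']-tcp([x,y,0],Rp))[2].round(4),s['contact_force'].round(2),s['clock'])
    if h:break
c=shot('scene','s5.png');print(caddyfit(c,.05 if not h else .09,.17 if not h else .27,(.5027,.3488)))
cv2.imwrite('pics/c5.png',cv2.resize(c['color'][210:340,350:510,::-1],None,fx=4,fy=4,interpolation=cv2.INTER_CUBIC))
E
```

```text
0.15 False 0.1503 [ 0.2  -0.37 -2.87] 25.7833
0.12 False 0.1202 [-0.22 -0.26 -1.75] 26.6833
0.097 False 0.097 [-0.19  0.33 -2.71] 27.4083
(491, array([ 0.5028,  0.3489, -0.0017,  0.002 ]), 'zmid', np.float64(0.095), 'rms', np.float64(0.001), 'top', array([0.507 , 0.3528, 0.1415]), 343)
```

View pics/c5.png

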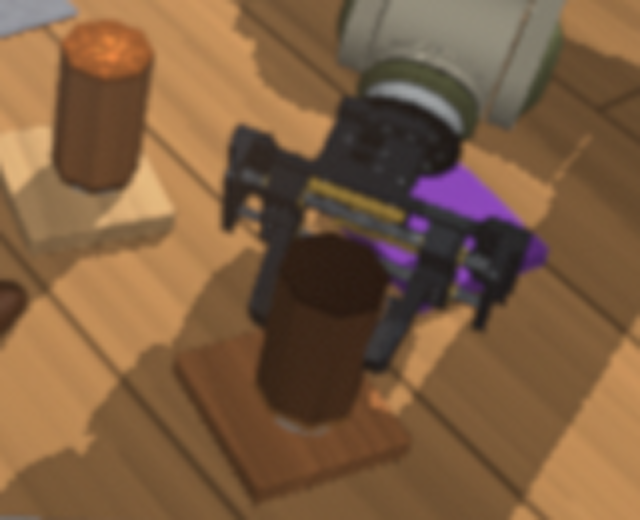

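The peg is inside with no contact force. The caddy sits upright a few millimetres above the shoulder at crop (305,425). I'll lower it gently to contact.

```bash
python3 - <<'E'
from fit import *
Rp=np.load('Rp.npy');x,y=.5027-.0038,.3488-.0026
h=manip.move_straight(tcp([x,y,.0885],Rp),v=.01,force_limit=6);s=manip.read_state()
print(h,(s['eef_pos']-tcp([x,y,0],Rp))[2].round(4),s['contact_force'].round(2))
if h:
    manip.grab(3);manip.sleep(.3);manip.open_gripper();manip.sleep(.3)
    p=np.array(manip.read_state()['eef_pos'])
    manip.move_straight(p-.12*Rp[:,2],v=.08);manip.sleep(.5)
    c=shot('scene','s6.png');print(caddyfit(c,.04,.17,(.5027,.3488)))
    cv2.imwrite('pics/c6.png',cv2.resize(c['color'][210:340,350:510,::-1],None,fx=4,fy=4,interpolation=cv2.INTER_CUBIC))
    print(manip.read_state()['clock'])
E
```

```text
True 0.0934 [-0.06 -0.41  2.76]
(553, array([ 0.5032,  0.3489,  0.0029, -0.0011]), 'zmid', np.float64(0.088), 'rms', np.float64(0.0011), 'top', array([0.5063, 0.3507, 0.138 ]), 333)
31.575
```

View pics/c6.png

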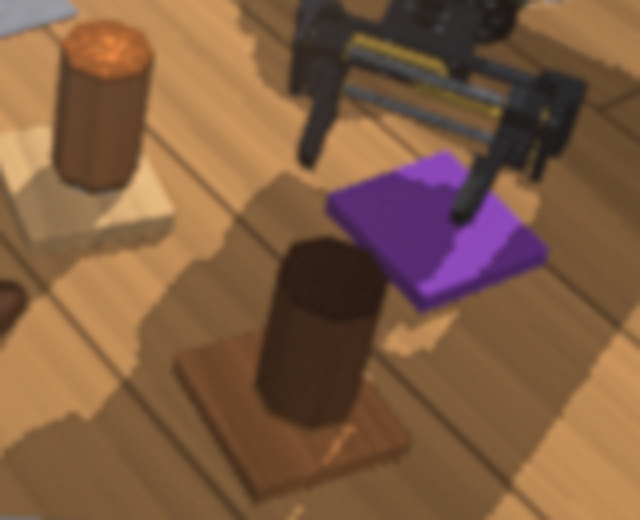

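The caddy stands free and upright. Its top is at 138 mm, so its centre is at 83 mm, and its axis is about 9 mm from the stand's centre line.

```bash
python3 -c "
from station import manip
print(manip.close_job())"
```

```text
the job is handed in; nothing more can be done
None
```

The dark caddy is upside down on the empty stand's peg with its rim on the shoulder, released and clear of the gripper, and I handed the job in at about 32 s on the robot clock; the hand-in returned no verdict.

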